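Pin back the belt tensioner of a tube mixer

ROBOT

A 6-joint arm with a two-finger parallel gripper is mounted at the origin on the work surface. World frame = base frame: x ahead of the robot, y to its left, z up, the work surface at z = 0. Lengths are in m, angles in degrees, forces in N, time in s.
With the tool pointing down it reaches from about 0.35 to 0.875 m from the base axis. Payload 4.2 kg.
Tool frame: the origin (TCP) lies between the finger pads; the fingertips stand 14 mm ahead of it and the grasp point (between the pads) lies 5 mm behind it (r.tcp_to_tips is the distance from the TCP to the fingertips, in m); y points along the fingers, x is the direction in which the jaws open and shut, and the axes are right-handed (so a half turn about y gives the same grasp; the last joint's range is limited). The gripper opens to 87 mm and grips with 3 to 60 N. Pads are 19 mm wide; open, the fingers measure 117 mm over their backs; the gripper's body (75 mm by 190 mm) begins 51 mm behind the grasp point.
Start: joints at [-54.798, 22.042, 0.453, 0, -68.411, -14.817], TCP at [0.218, -0.586, 0.237] pointing down, gripper open.
Joint ranges: [-179.83, 179.83], [-69.29, 118.12], [-61.27, 80.66], [-181.25, 117.63], [-171.15, -9.14], [-177.46, 177.46]. Speed limits (degrees/s): [159.86, 159.86, 180, 180, 180, 180].

INTERFACE

Orientations are given as a 3x3 rotation matrix whose columns are the frame's x, y, z axes.
In Python, from station import sense, optics, ticket, r gives the robot as it stands.
- The arm moves only by the tool carry_out, never from a script. Its argument "steps" is a list that holds one entry, the list of rows, each a list of 6 numbers: the shift along the world's x, y, z in cm, then the turn, a rotation vector about the world's x, y, z in rad. A call has 1 to 20 rows; each row is the pose to reach, as a shift and turn from the pose commanded when the call began; what a row does not reach only later rows make up. A row lasts 1/8 s, in which the tool goes at most 62.5 mm and 10.7 degrees, less where a joint would pass 70% of its speed; a pose out of reach is approached as far as the arm can. A call with a gripper value outside its range is refused whole. "fingers" is the closure in counts, from 0 (fully open) to 255 (shut), set as the call begins (left out, the last holds). The fingers move at their own pace and stop on an object; the grip force is fixed at half the most. Time passes only in rows, so rows that repeat a pose let the fingers close. It gives the time, the measured TCP pose, the force and the opening at its end, in the units of the state.
- sense(): the state, without advancing time (a new reading comes with each control period).
- optics.capture(name): name is "side" or "top" or "wrist"; returns a dict with "image" (420x560x3 uint8, red, green, blue), "fov_y" (degrees; the focal length in pixels is half the picture's height over the tangent of half this angle, whatever the lens; pixels are square), "cx", "cy" (the principal point, pixels), "rvec" (rotation vector, rad) and "tvec" (3), from world to camera coordinates, as OpenCV has them. Camera axes: x right, y down, z forward; pixel columns grow to the right and rows downward; lengths in m; the calibration is good to about 2 mm. A picture is of the moment at which its call begins. There is no depth.
- ticket.finish_job(): hands the job in, once; it reports no verdict.
The state is a dict: "time_s": time; "joints": joint angles; "joint_velocities": joint speeds; "effort": joint torques, N m; "tcp_pos": TCP position; "ee_rot": TCP orientation; "wrist_force": force on the tool from outside, world axes, zero at the start; "moment": the same for the moment, N m; "gripper_width": opening from 0.0 (shut) to 1.0 (fully open).
Only numpy, scipy, OpenCV 4.12 (cv2) and the standard library are available. Lean on these libraries where they do the work, as an engineer would, in place of code of your own. Each camera call takes 0.05 s, during which the arm holds its last target.

TASK

The belt of this tube mixer's drive is off for replacement. Take the locking pin from its stand, put it through the hole in the ear of the sprung tensioner wheel and with it turn the wheel anticlockwise (seen from above) against its spring until the pin finds the locking hole in the ring underneath; push it gently (never harder than about 30 N) fully home, so that its collar rests on the ear, and let go. Leave the tube rack, the bottle and the screwdriver where they are.

Things in the scene. Friction and masses are not known exactly. Their poses are not given: they have to be found in the camera images.
- drive: Fixed drive deck of the tube mixer: grey plate 300 x 170 x 10 mm with a dark gear motor (top at 57 mm) and two small black pulleys (36 mm high) on its robot-side half. Origin on the vertical axis of the tensioner wheel, at the plate's underside (work surface, z = 0); x points away from the motor, away from the robot; z up.
- ring_centre (a point): On the wheel's axis, level with the flat top of the fixed aluminium locking ring under the wheel (radii 38 to 62 mm, top at z = 36 mm). It has ONE vertical through hole, 12 mm wide, 26 mm deep, 50 mm from the axis. Its direction is not measured and differs each time: 0.6 to 1.1 rad anticlockwise (from above) of the ear's hole at rest. It can be seen from above.
- wheel (a joint): Angle of the sprung tensioner wheel, rad: 0 at rest on its stop, growing anticlockwise seen from above, far stop at 1.4. A spring drives it back to 0 with about 0.1 N m at 0 and 0.26 N m at 1 rad (2 to 5 N at the ear's hole); it snaps back when let go unpinned.
- wheel_top (a point): On the wheel's axis, level with the wheel's and ear's top face (z = 46 mm). The wheel is a steel disc of radius 36 mm, 8 mm thick, with a square ear 26 mm wide reaching out to 63 mm from the axis, and a black idler roller on top (up to z = 65 mm, within 32 mm of the axis, on the side away from the ear).
- ear_hole (a point): Centre of the upper mouth of the hole in the wheel's ear: a vertical through hole, 12 mm wide, 50 mm from the axis. The ear's top is at z = 46 mm, its underside at 38 mm, 2 mm above the locking ring. The point's x axis points outward along the ear, z up. At rest it points at -0.5 rad from the drive's x axis.
- pin: Loose locking pin, about 80 g, 70 mm long, upright in its stand. Origin at the centre of its foot (lower end), z up along it. Steel shank 10 mm in diameter, foot chamfered over 2.5 mm, from 0 to 32 mm; steel collar 21 mm in diameter from 32 to 36 mm; black round head 24 mm in diameter from 36 to 70 mm.
- pin_head (a point): Centre of the pin's black round head (24 mm in diameter, 34 mm tall), 53 mm above its foot: grip here from above.
- pin_collar (a point): Centre of the underside of the pin's collar, 32 mm above its foot. With the foot standing on the locking ring through the ear it is 22 mm above the ear's top; fully home it rests on the ear and the foot is at z = 14 mm.
- stand: Fixed grey block 70 x 70 x 45 mm with one 12 mm hole, 36 mm deep, in the middle of its top, in which the pin stands, its collar on the top. Origin at the centre of its underside.
- rack: White tube rack 75 x 150 mm, 82 mm high with its capped tubes. Origin at the centre of its underside. Leave alone.
- bottle: Amber bottle 60 mm in diameter, 130 mm high. Origin at the centre of its underside. Leave alone.
- screwdriver: Screwdriver lying on the bench. Leave alone.

How it is judged:
By the outcome, as a careful person would: the job done as asked, in the order asked, and still so for the second after the job is handed in, with the robot touching nothing.
It also fails if it takes over 67 s, if anything falls off the work surface, if the arm or the gripper's body presses on something with over 40 N, if the wrist force passes 120 N, or if a joint passes its speed limit or range.

## Working session

There is one attempt and no reset: what is moved stays moved. The work goes in short steps, Python scripts to look and compute and a tool call to move; the robot and the scene stay as the last step left them, time stands still between calls to the robot, and variables do not carry over. Pictures are saved under pics/ and viewed, and the job is handed in when it is done.

Besides the shell and the picture viewer there is one more tool, called after "Call:" by a JSON object that holds its "name" and its "arguments", one argument or row to a line. carry_out: Moves the arm, as the interface text tells. Its arguments: {"type":"object","properties":{"steps":{"type":"array","items":{"type":"array","items":{"type":"array","items":{"type":"number"}}}},"fingers":{"type":"number"}},"required":["steps"]}

```bash
mkdir -p pics; ls; cat > h.py <<'E'
import numpy as np, cv2
from station import sense, optics, ticket, r
def cap(name,fn):
    c=optics.capture(name); cv2.imwrite('pics/'+fn+'.png',cv2.cvtColor(c['image'],cv2.COLOR_RGB2BGR))
    np.savez('pics/'+fn+'.npz',**{k:np.array(v) for k,v in c.items()}); return c
def load(fn): return np.load('pics/'+fn+'.npz')
def KRt(c):
    f=210/np.tan(np.radians(float(c['fov_y']))/2)
    K=np.array([[f,0,float(c['cx'])],[0,f,float(c['cy'])],[0,0,1]])
    return K,cv2.Rodrigues(np.array(c['rvec'],float).reshape(3))[0],np.array(c['tvec'],float).reshape(3)
def ray(c,u,v):
    K,R,t=KRt(c); d=R.T@np.linalg.inv(K)@np.array([u,v,1.]); o=-R.T@t; return o,d/np.linalg.norm(d)
def atz(c,u,v,z):
    o,d=ray(c,u,v); return o+d*(z-o[2])/d[2]
def tri(*obs):
    A=np.zeros((3,3));b=np.zeros(3)
    for c,u,v in obs:
        o,d=ray(c,u,v);P=np.eye(3)-np.outer(d,d);A+=P;b+=P@o
    p=np.linalg.solve(A,b)
    return p,[float(np.linalg.norm(np.cross(p-ray(*x)[0],ray(*x)[1]))) for x in obs]
def proj(c,p):
    K,R,t=KRt(c); q=K@(R@np.array(p,float)+t); return q[:2]/q[2]
def crop(fn,u0,v0,u1,v1,s,out):
    im=cv2.imread('pics/'+fn+'.png')[v0:v1,u0:u1]; cv2.imwrite('pics/'+out+'.png',cv2.resize(im,None,fx=s,fy=s,interpolation=cv2.INTER_CUBIC))
E
python3 - <<'E'
from h import *
for n in ['side','top','wrist']:
    c=cap(n,n+'0'); print(n,c['fov_y'],c['cx'],c['cy'],ray(c,280,210))
s=sense(); print(s)
E
```

```text
pics
side 57.24233574527547 280.42670818294664 211.98393693632815 (array([0.24282985, 0.73031753, 0.73540876]), array([ 0.3153879 , -0.68360517, -0.65819028]))
top 57.01289134210199 283.0691044348047 207.3653988498571 (array([0.37804478, 0.00539701, 1.18665176]), array([ 0.14469109,  0.02715275, -0.98910425]))
wrist 62.220560962717194 278.99115010550173 207.32022812934414 (array([ 0.14085831, -0.61431172,  0.3849321 ]), array([ 0.28470154,  0.11054153, -0.9522214 ]))
{'time_s': 0.15, 'joints': array([-5.47960801e+01,  2.20802904e+01,  3.98730033e-01, -1.94751835e-02,
       -6.84109270e+01, -1.48161745e+01]), 'joint_velocities': array([-0.0040658 , -0.19931825,  0.20254811,  0.06879356, -0.02169137,
        0.03467619]), 'effort': array([ 2.54201361e-03, -3.91054058e+01,  1.87588763e+01,  4.22235176e+00,
        1.23689641e-02, -1.42261483e-04]), 'tcp_pos': array([ 0.21759441, -0.58545019,  0.23572398]), 'ee_rot': array([[-3.48253545e-01, -6.72305079e-04, -9.37400137e-01],
       [ 9.37398941e-01,  1.50116628e-03, -3.48254177e-01],
       [ 1.64132653e-03, -9.99998647e-01,  1.07431590e-04]]), 'wrist_force': array([ 0.42542447, -0.74940789,  0.35221455]), 'moment': array([-0.02991146, -0.0318409 ,  0.05220983]), 'gripper_width': 1.0012957439540249}
```

View pics/top0.png

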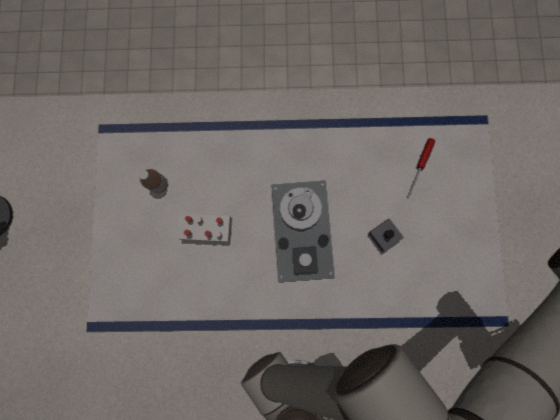

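View pics/side0.png

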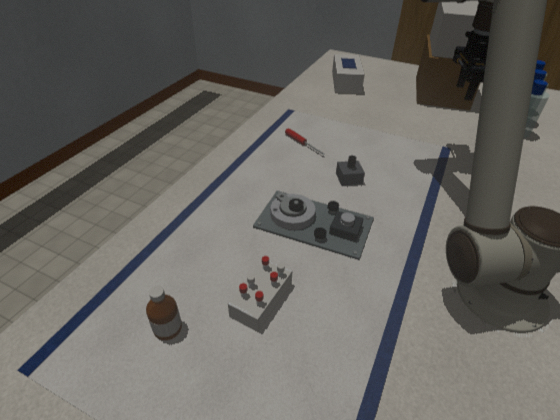

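View pics/wrist0.png

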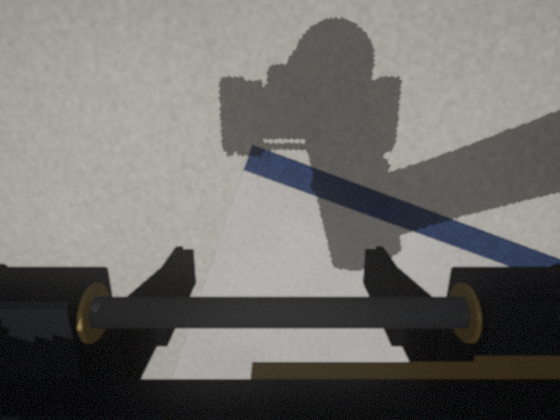

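```bash
python3 - <<'E'
from h import *
crop('top0',262,172,342,232,10,'topc')
crop('top0',355,205,415,265,10,'topp')
crop('side0',250,150,380,250,6,'sidec')
E
```

```text
(no output)
```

View pics/topc.png

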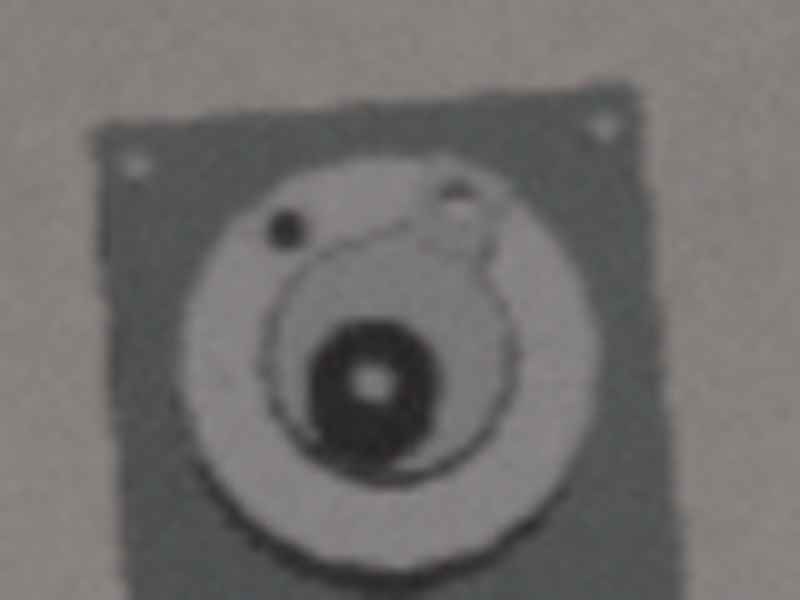

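View pics/topp.png

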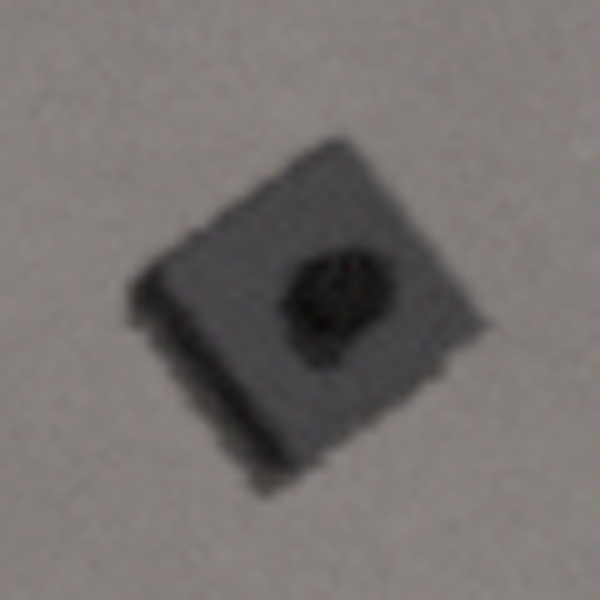

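View pics/sidec.png

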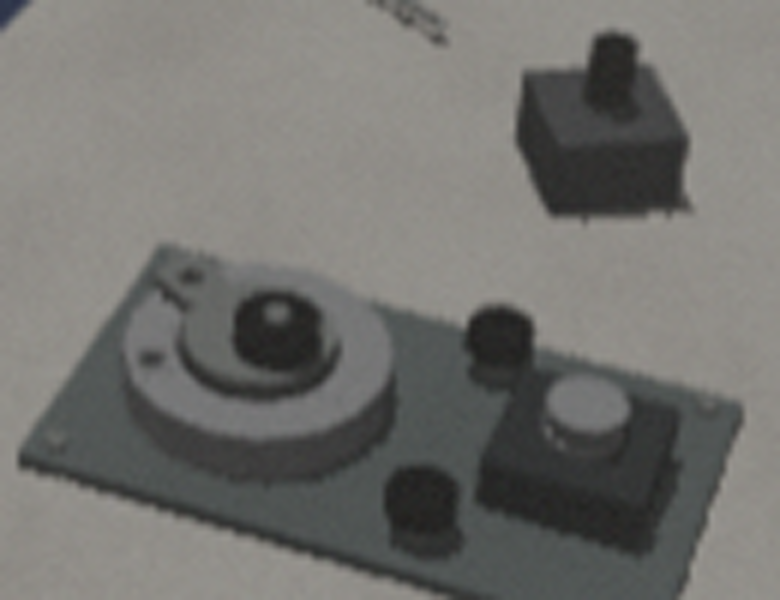

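```bash
python3 - <<'E'
from h import *
T=load('top0');S=load('side0')
def tp(U,V,a): return (T,a[0]+(U+.5)/10-.5,a[1]+(V+.5)/10-.5)
def sp(U,V): return (S,250+(U+.5)/6-.5,150+(V+.5)/6-.5)
c=(262,172);p=(355,205)
C=atz(*tp(392,362,c),.036);L=atz(*tp(286,228,c),.036);E=atz(*tp(459,200,c),.046)
print('top  C',C,'L',L,'E',E,np.linalg.norm((L-C)[:2]),np.linalg.norm((E-C)[:2]))
aL=np.arctan2(*(L-C)[1::-1]);aE=np.arctan2(*(E-C)[1::-1]);print(aL,aE,aL-aE)
print('side L',atz(*sp(151,358),.036),'E',atz(*sp(191,274),.046))
print('triL',tri(tp(286,228,c),sp(151,358)),'triE',tri(tp(459,200,c),sp(191,274)))
# plate corners far edge
a=atz(*tp(97,128,c),.01);b=atz(*tp(632,88,c),.01);print('plate',a,b,np.linalg.norm(a-b),np.arctan2(*(a-b)[1::-1])-np.pi/2)
print('pin', tri(tp(345,288,p),sp(614,40)), atz(*tp(345,288,p),.079), atz(*sp(614,40),.079))
# stand top corners
q=[atz(*tp(*x,p),.045) for x in [(340,138),(488,325),(290,465),(155,268)]];print(np.array(q),np.mean(q,0))
E
```

```text
top  C [ 0.55194689 -0.02554301  0.036     ] L [0.59358873 0.00551615 0.036     ] E [ 0.59916038 -0.04652327  0.046     ] 0.05194915543553069 0.051665129655054175
0.6408488754100791 -0.4181621359723626 1.0590110113824416
side L [0.5922564  0.00772704 0.036     ] E [ 0.59740301 -0.04494588  0.046     ]
triL (array([0.59370638, 0.00542728, 0.03374302]), [0.0003128736816194696, 0.00031287368161931505]) triE (array([ 0.59888821, -0.04676517,  0.04433402]), [0.00060874636322535, 0.0006087463632253465])
plate [0.63130791 0.06364097 0.01      ] [ 0.64038537 -0.10273738  0.01      ] 0.16662579626785082 0.05450511779150968
pin (array([ 0.46662342, -0.27252538,  0.08518314]), [0.0006085471680646054, 0.0006085471680646428]) [ 0.46652013 -0.2742045   0.079     ] [ 0.46935885 -0.28196389  0.079     ]
[[ 0.51363291 -0.28389739  0.045     ]
 [ 0.45759524 -0.32384805  0.045     ]
 [ 0.4178269  -0.26381359  0.045     ]
 [ 0.47617499 -0.2275072   0.045     ]] [ 0.46630751 -0.27476656  0.045     ]
```

Call:
{"name": "carry_out", "arguments": {
  "steps": [
    [[3.1,3.9,-0.5,0,0,-0.1],[6.2,7.8,-1,0,0,-0.2],[9.3,11.7,-1.5,0,0,-0.3],[12.4,15.6,-2,0,0,-0.4],[15.6,19.5,-3,0,0,-0.5],[18.7,23.3,-4,0,0,-0.6],[21.8,27.2,-5,0,0,-0.7],[24.9,31.1,-6,0,0,-0.8],[24.9,31.1,-6,0,0,-0.8],[24.9,31.1,-6,0,0,-0.8]]
  ],
  "fingers": 0
}}

```text
time_s: 1.4
tcp_pos: [0.4666, -0.2747, 0.1764]
ee_rot: [[0.429, -0.001, -0.903], [0.903, 0.0, 0.429], [-0.0, -1.0, 0.001]]
wrist_force: [0.2, 0.2, -0.7]
gripper_width: 1.003
```

```bash
python3 - <<'E'
from h import *
c=cap('wrist','w1');s=sense();print(s['time_s'],s['tcp_pos'],s['ee_rot'],s['joints'],s['wrist_force'])
for p in [(.4665,-.2747,.083),(.4665,-.2747,.045)]: print(proj(c,p))
E
```

```text
1.45 [ 0.4663596  -0.27517326  0.17654962] [[ 4.29866750e-01 -2.76008968e-04 -9.02892297e-01]
 [ 9.02892330e-01 -1.39661229e-05  4.29866770e-01]
 [-1.31256988e-04 -9.99999962e-01  2.43202808e-04]] [-1.33757925e+01  1.69902231e+01 -1.63532903e+01  5.31023157e-03
 -5.66716868e+01 -1.02086231e+02] [ 0.61924198  0.56670532 -0.32367587]
[278.92173556 215.23380159]
[278.90627269 200.80551921]
```

View pics/w1.png

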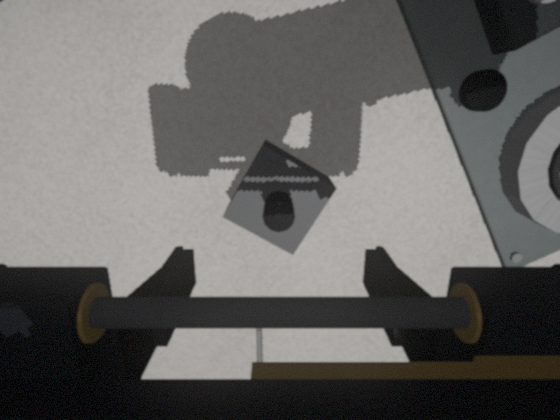

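Call:
{"name": "carry_out", "arguments": {
  "steps": [
    [[0,0,-4,0,0,0],[0,0,-7,0,0,0],[0,0,-9.5,0,0,0],[0,0,-11.2,0,0,0],[0,0,-11.2,0,0,0],[0,0,-11.2,0,0,0]]
  ]
}}

```text
time_s: 2.2
tcp_pos: [0.467, -0.2757, 0.0654]
ee_rot: [[0.43, 0.001, -0.903], [0.903, -0.001, 0.43], [0.0, -1.0, -0.002]]
wrist_force: [0.8, 1.2, -0.5]
gripper_width: 0.996
```

Call:
{"name": "carry_out", "arguments": {
  "steps": [
    [[0,0,0,0,0,0],[0,0,0,0,0,0],[0,0,0,0,0,0],[0,0,0,0,0,0],[0,0,0,0,0,0],[0,0,0,0,0,0],[0,0,0,0,0,0],[0,0,0,0,0,0]]
  ],
  "fingers": 255
}}

```text
time_s: 3.2
tcp_pos: [0.4667, -0.2748, 0.0645]
ee_rot: [[0.43, -0.0, -0.903], [0.903, 0.0, 0.43], [0.0, -1.0, 0.0]]
wrist_force: [0.2, -0.2, -0.8]
gripper_width: 0.266
```

Call:
{"name": "carry_out", "arguments": {
  "steps": [
    [[0,0,2,0,0,0],[0,0,5,0,0,0],[0,0,9,0,0,0],[0,2,12,0,0,0],[0.5,6,13,0,0,0],[1,11,13,0,0,0],[2,16,13,0,0,0],[3,21,13,0,0,0],[3.3,25,13,0,0,0],[3.3,27.5,13,0,0,0],[3.3,27.5,13,0,0,0],[3.3,27.5,13,0,0,0],[3.3,27.5,13,0,0,0]]
  ]
}}

```text
time_s: 4.82
tcp_pos: [0.4996, -0.0007, 0.1944]
ee_rot: [[0.431, -0.0, -0.902], [0.902, -0.0, 0.431], [-0.0, -1.0, 0.0]]
wrist_force: [-0.4, 0.3, 0.1]
gripper_width: 0.268
```

```bash
python3 - <<'E'
from h import *
c=cap('wrist','w2');s=sense();print(s['time_s'],s['tcp_pos'],s['wrist_force'],s['gripper_width'])
print(proj(c,[.5519,-.0255,.036]),proj(c,[.5936,.0055,.036]),proj(c,[.5985,-.0465,.046]))
E
```

```text
4.875 [ 0.49961097 -0.00066259  0.19449942] [ 0.08024658 -0.03038423 -0.36575652] 0.2669663609409908
[279.1268807  250.68336027] [325.78113932 273.27165736] [280.30071867 302.76126744]
```

View pics/w2.png

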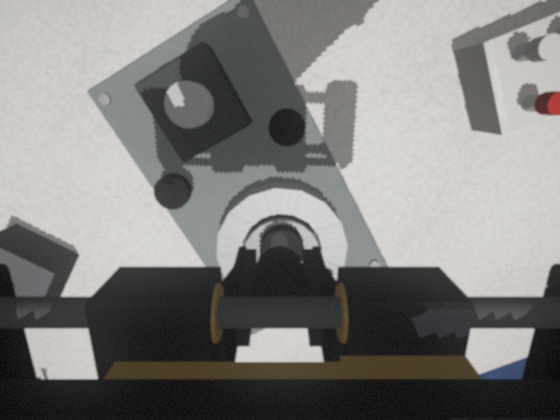

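Call:
{"name": "carry_out", "arguments": {
  "steps": [
    [[4,-2,0,0,0,0],[9,-4,0,0,0,0],[13,-6,0,0,0,0],[14,-6.4,0,0,0,0],[14,-6.4,0,0,0,0],[14,-6.4,0,0,0,0],[14,-6.4,0,0,0,0]]
  ]
}}

```text
time_s: 5.75
tcp_pos: [0.639, -0.0634, 0.1952]
ee_rot: [[0.429, 0.0, -0.903], [0.903, 0.0, 0.429], [0.0, -1.0, -0.0]]
wrist_force: [-0.5, 0.1, -0.6]
gripper_width: 0.269
```

```bash
python3 - <<'E'
from h import *
c=cap('wrist','w3');s=sense();print(s['time_s'],s['tcp_pos'],s['wrist_force'],s['gripper_width'])
print(proj(c,[.5519,-.0255,.036]),proj(c,[.5936,.0055,.036]),proj(c,[.5985,-.0465,.046]))
crop('w3',180,60,380,210,4,'w3c')
E
```

```text
5.8 [ 0.63913098 -0.06331633  0.19521213] [-0.27411084 -0.45284423 -0.70625426] 0.2640058250282417
[275.00568471  82.35082639] [328.72206746 112.54981116] [276.31868029 145.54283406]
```

View pics/w3.png

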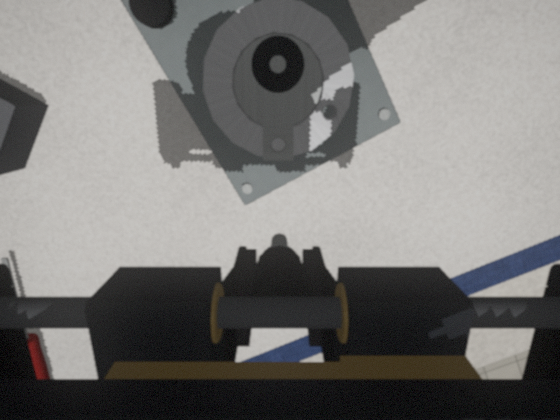

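View pics/w3c.png

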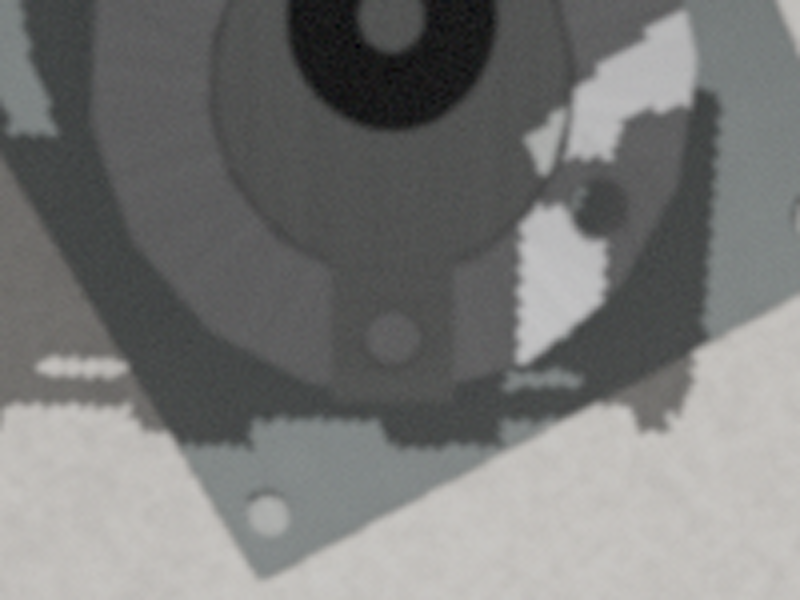

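```bash
python3 - <<'E'
from h import *
W=load('w3');T=load('top0')
f=lambda U,V:(W,180+(U+.5)/4-.5,60+(V+.5)/4-.5)
E=atz(*f(392,337),.046);L=atz(*f(598,207),.036);print('E',E,'L',L)
t=lambda U,V:(T,262+(U+.5)/10-.5,172+(V+.5)/10-.5)
print(tri(f(392,337),t(459,200)),tri(f(598,207),t(286,228)))
# centre from E,L: both 50 from axis
m=(E+L)[:2]/2;d=(L-E)[:2];n=np.linalg.norm(d);p=np.array([-d[1],d[0]])/n;h=np.sqrt(.05**2-(n/2)**2)
C=m+p*h;print('C',C,'delta',2*np.arcsin(n/.1),np.arctan2(*(E[:2]-C)[::-1]),np.arctan2(*(L[:2]-C)[::-1]))
# plate mounting hole / corner
print(atz(*f(262,578),.010))
# pin foot projection expected
s=sense();print(proj(W,s['tcp_pos']-[0,0,.0515]))
crop('w3',240,215,320,275,10,'w3d')
E
```

```text
E [ 0.59770717 -0.04488972  0.046     ] L [0.59285411 0.00619045 0.036     ]
(array([ 0.59621307, -0.04496978,  0.06060518]), [0.0008941124398733127, 0.0008941124398732927]) (array([0.59229092, 0.00547868, 0.04269315]), [5.67868101009184e-05, 5.678681010108385e-05])
C [ 0.55255665 -0.02340879] delta 1.0775895150400994 -0.44407035751049817 0.6335191575296004
[ 0.64177289 -0.10216226  0.01      ]
[279.12629984 237.03179225]
```

View pics/w3d.png

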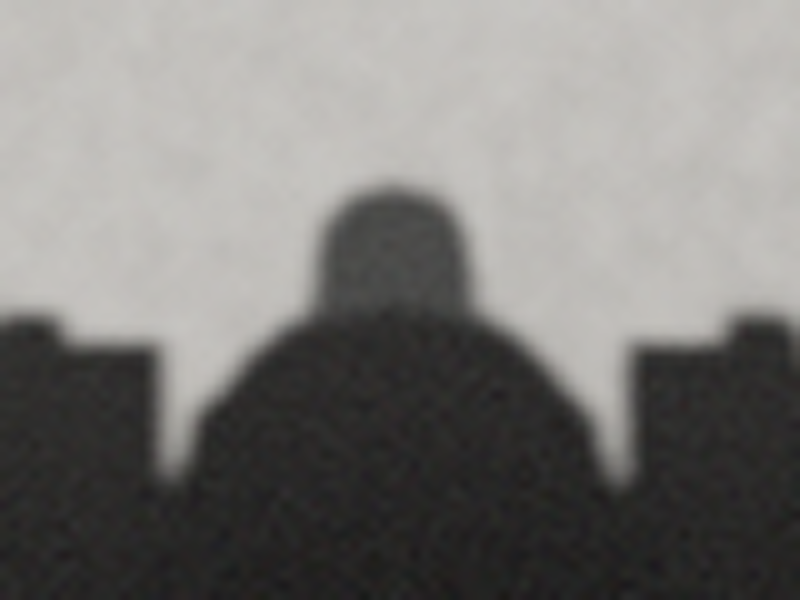

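Call:
{"name": "carry_out", "arguments": {
  "steps": [
    [[-2,0.9,-2,0,0,0],[-4.15,1.83,-5,0,0,0],[-4.15,1.83,-7.5,0,0,0],[-4.15,1.83,-8.8,0,0,0],[-4.15,1.83,-8.8,0,0,0],[-4.15,1.83,-8.8,0,0,0],[-4.15,1.83,-8.8,0,0,0]]
  ]
}}

```text
time_s: 6.68
tcp_pos: [0.599, -0.0455, 0.1076]
ee_rot: [[0.43, 0.002, -0.903], [0.903, 0.0, 0.43], [0.001, -1.0, -0.002]]
wrist_force: [-0.5, 0.7, -1.8]
gripper_width: 0.267
```

```bash
python3 - <<'E'
from h import *
c=cap('wrist','w4');cap('side','s4');cap('top','t4');s=sense();print(s['time_s'],s['tcp_pos'],s['wrist_force'],s['gripper_width'])
print(proj(c,s['tcp_pos']-[0,0,.052]),proj(c,[.5980,-.0453,.046]))
crop('w4',200,120,360,270,4,'w4c');crop('s4',260,180,320,230,12,'s4c')
E
```

```text
6.825 [ 0.59852348 -0.04555928  0.10711168] [-0.53549729  0.13601139 -0.51179366] 0.26621634127051275
[278.5280009 235.4993901] [278.53349059 229.36049748]
```

View pics/w4c.png

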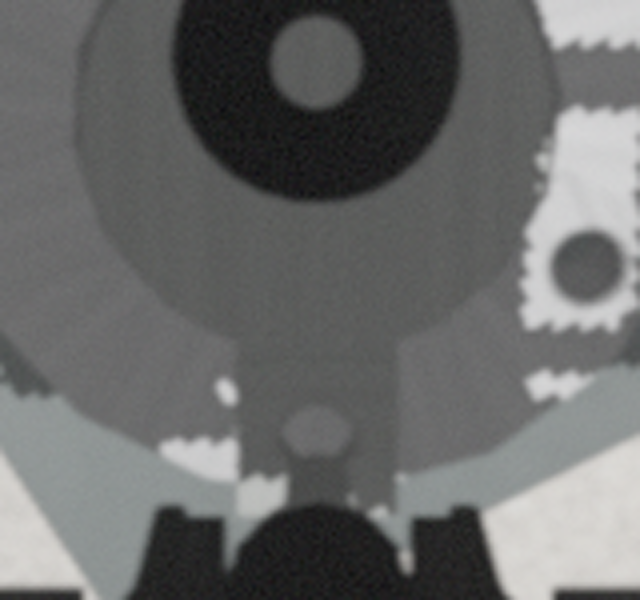

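View pics/s4c.png

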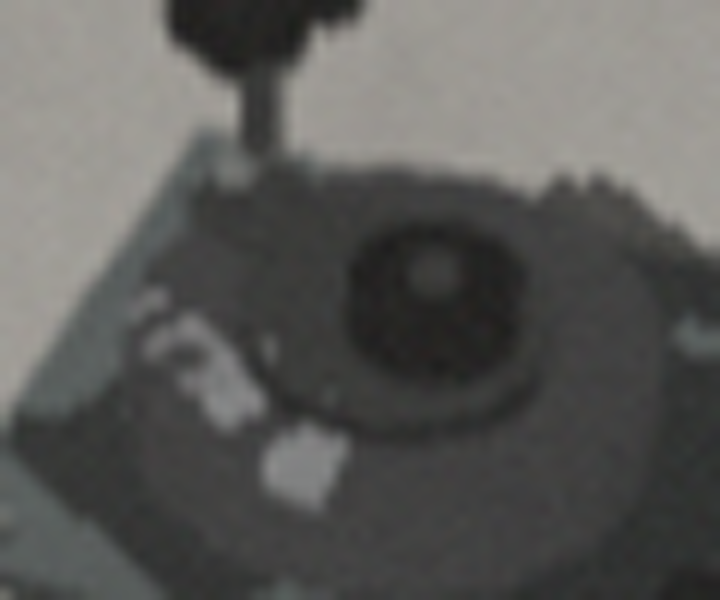

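Call:
{"name": "carry_out", "arguments": {
  "steps": [
    [[-0.1,0.05,-0.4,0,0,0],[-0.1,0.05,-0.7,0,0,0],[-0.1,0.05,-0.9,0,0,0],[-0.1,0.05,-1.1,0,0,0],[-0.1,0.05,-1.2,0,0,0],[-0.1,0.05,-1.3,0,0,0],[-0.1,0.05,-1.4,0,0,0],[-0.1,0.05,-1.4,0,0,0],[-0.1,0.05,-1.4,0,0,0]]
  ]
}}

```text
time_s: 7.95
tcp_pos: [0.5973, -0.045, 0.0926]
ee_rot: [[0.43, 0.0, -0.903], [0.903, 0.0, 0.43], [0.0, -1.0, -0.0]]
wrist_force: [0.2, -0.2, -1.3]
gripper_width: 0.265
```

```bash
python3 - <<'E'
from h import *
c=cap('wrist','w5');cap('side','s5');s=sense();print(s['time_s'],s['tcp_pos'],s['wrist_force'],s['moment'],s['gripper_width'])
print(proj(c,s['tcp_pos']-[0,0,.052]),proj(c,[.5975,-.045,.046]))
crop('w5',200,120,360,270,4,'w5c');crop('s5',260,180,320,230,12,'s5c')
E
```

```text
8.05 [ 0.59726941 -0.04502174  0.09262646] [ 0.05328994 -0.04620386 -0.60766185] [-0.06662275 -0.00854892 -0.0376006 ] 0.2660804175862895
[278.99820033 236.52140988] [279.20075067 240.16818675]
```

View pics/w5c.png

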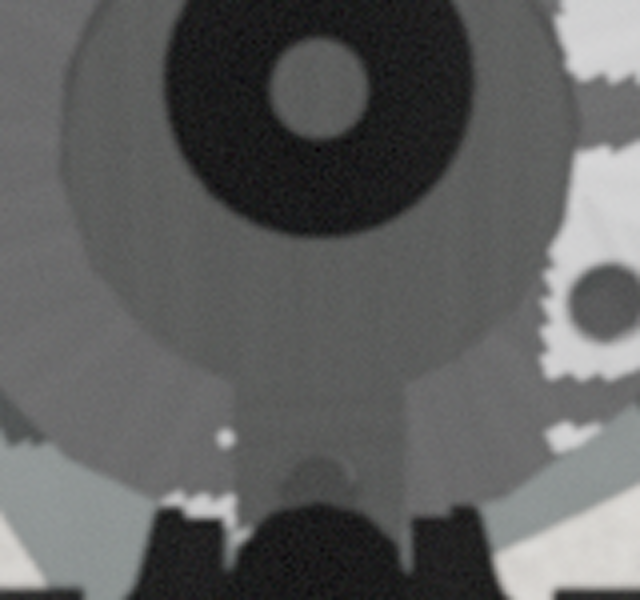

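View pics/s5c.png

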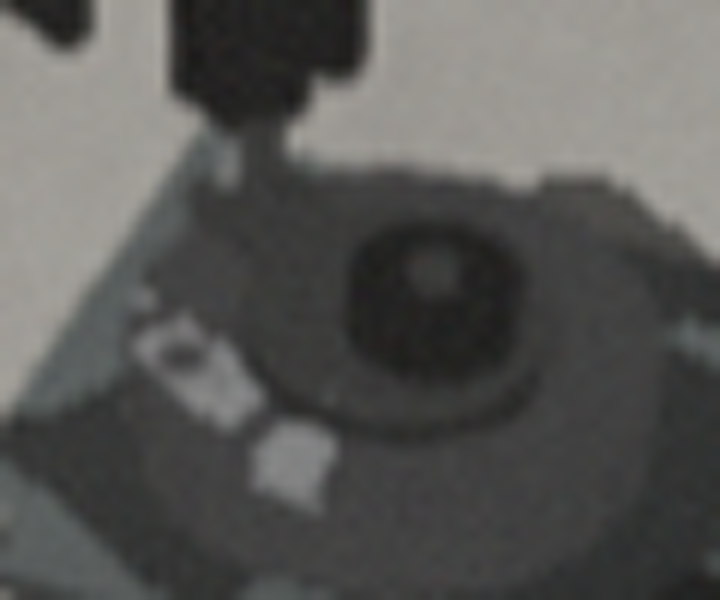

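```bash
python3 - <<'E'
from h import *
W=load('w5');U,V=607,301
print('L',atz(W,200+(U+.5)/4-.5,120+(V+.5)/4-.5,.036))
C=np.array([.5525,-.0238]);p0=np.array([.5973,-.0450]);a0=np.arctan2(*(p0-C)[::-1])
for k in range(1,17):
    a=a0+1.08*k/16; q=C+.05*np.array([np.cos(a),np.sin(a)]); print(k,np.round((q-p0)*100,2),round(1.08*k/16,2),round(a,3),q.round(4))
E
```

```text
L [0.59326459 0.00605439 0.036     ]
1 [0.17 0.29] 0.07 -0.374 [ 0.599  -0.0421]
2 [0.29 0.61] 0.14 -0.307 [ 0.6002 -0.0389]
3 [0.38 0.93] 0.2 -0.239 [ 0.6011 -0.0357]
4 [0.45 1.26] 0.27 -0.172 [ 0.6018 -0.0324]
5 [0.49 1.6 ] 0.34 -0.104 [ 0.6022 -0.029 ]
6 [0.52 1.94] 0.41 -0.037 [ 0.6025 -0.0256]
7 [0.52 2.27] 0.47 0.031 [ 0.6025 -0.0223]
8 [0.5  2.61] 0.54 0.098 [ 0.6023 -0.0189]
9 [0.45 2.94] 0.61 0.166 [ 0.6018 -0.0156]
10 [0.38 3.27] 0.68 0.233 [ 0.6011 -0.0123]
11 [0.3 3.6] 0.74 0.301 [ 0.6003 -0.009 ]
12 [0.19 3.92] 0.81 0.368 [ 0.5992 -0.0058]
13 [0.05 4.23] 0.88 0.436 [ 0.5978 -0.0027]
14 [-0.1   4.53] 0.95 0.503 [5.963e-01 3.000e-04]
15 [-0.27  4.82] 1.01 0.571 [0.5946 0.0032]
16 [-0.46  5.1 ] 1.08 0.638 [0.5927 0.006 ]
```

Call:
{"name": "carry_out", "arguments": {
  "steps": [
    [[0,0,-0.1,0,0,0],[0,0,-0.2,0,0,0],[0,0,-0.3,0,0,0],[0,0,-0.3,0,0,0],[0,0,-0.3,0,0,0]]
  ]
}}

```text
time_s: 8.68
tcp_pos: [0.5972, -0.045, 0.0896]
ee_rot: [[0.43, 0.0, -0.903], [0.903, -0.0, 0.43], [0.0, -1.0, -0.0]]
wrist_force: [0.2, 0.4, -1.0]
gripper_width: 0.268
```

Call:
{"name": "carry_out", "arguments": {
  "steps": [
    [[0.17,0.29,0,0,0,0.07],[0.29,0.61,0,0,0,0.14],[0.38,0.93,0,0,0,0.2],[0.45,1.26,0,0,0,0.27],[0.49,1.6,0,0,0,0.34],[0.52,1.94,0,0,0,0.41],[0.52,1.94,0,0,0,0.41],[0.52,1.94,0,0,0,0.41]]
  ]
}}

```text
time_s: 9.68
tcp_pos: [0.6022, -0.0262, 0.0896]
ee_rot: [[0.035, -0.001, -0.999], [0.999, -0.001, 0.035], [-0.001, -1.0, 0.001]]
wrist_force: [-0.6, -2.8, -0.3]
gripper_width: 0.265
```

```bash
python3 - <<'E'
from h import *
c=cap('wrist','w6');cap('side','s6');s=sense();print(s['time_s'],s['tcp_pos'],s['wrist_force'],s['moment'],s['gripper_width'])
crop('w6',160,60,400,270,3,'w6c');crop('s6',250,170,330,240,8,'s6c')
E
```

```text
9.775 [ 0.60220769 -0.02606187  0.08956956] [ 0.9126171 -3.3594054 -1.2013058] [-1.14681123  0.14572194 -0.03643831] 0.26972154511086416
```

View pics/w6c.png

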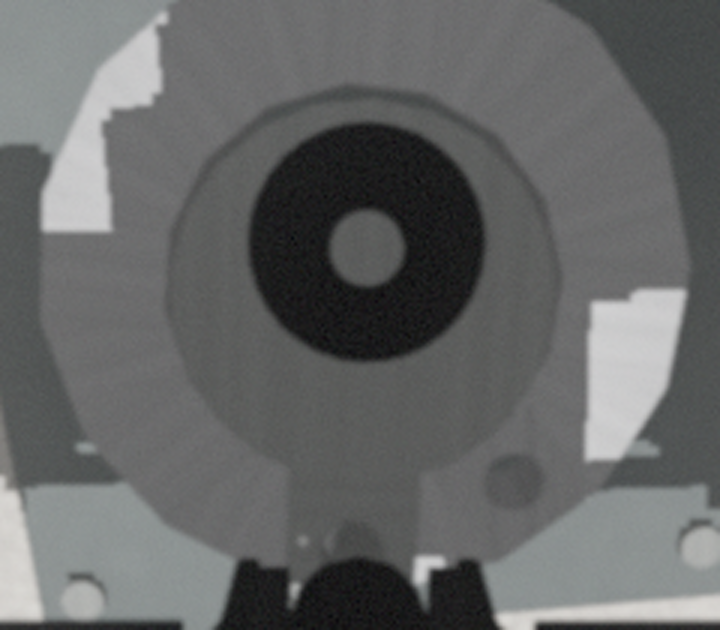

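View pics/s6c.png

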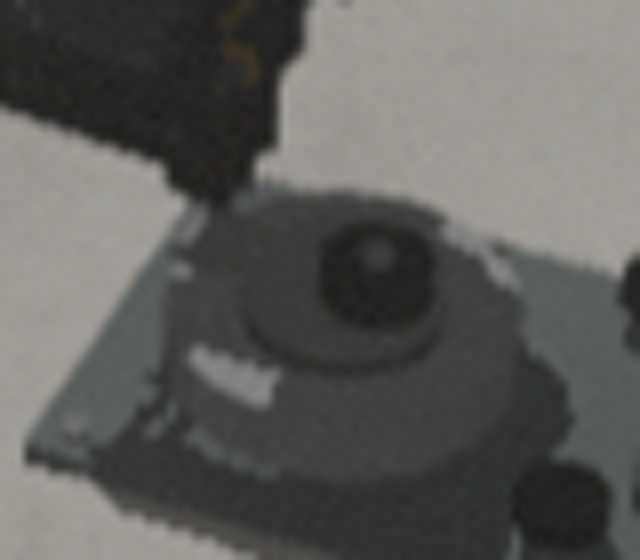

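```bash
python3 - <<'E'
from h import *
W=load('w6');U,V=515,481
print('L',atz(W,160+(U+.5)/3-.5,60+(V+.5)/3-.5,.036))
E
```

```text
L [0.59295251 0.00636419 0.036     ]
```

Call:
{"name": "carry_out", "arguments": {
  "steps": [
    [[0,0.33,0,0,0,0.06],[-0.02,0.67,0,0,0,0.13],[-0.07,1.0,0,0,0,0.2],[-0.14,1.33,0,0,0,0.27],[-0.22,1.66,0,0,0,0.33],[-0.33,1.98,0,0,0,0.4],[-0.47,2.29,0,0,0,0.47],[-0.62,2.59,0,0,0,0.54],[-0.79,2.88,0,0,0,0.6],[-0.95,3.17,0,0,0,0.67],[-0.95,3.17,0,0,0,0.67],[-0.95,3.17,0,0,0,0.67],[-0.95,3.17,0,0,0,0.67]]
  ]
}}

```text
time_s: 11.4
tcp_pos: [0.5934, 0.0054, 0.0896]
ee_rot: [[-0.594, 0.001, -0.805], [0.805, -0.001, -0.594], [-0.001, -1.0, -0.0]]
wrist_force: [1.8, -5.6, -2.0]
gripper_width: 0.266
```

```bash
python3 - <<'E'
from h import *
c=cap('wrist','w7');cap('side','s7');s=sense();print(s['time_s'],s['tcp_pos'],s['wrist_force'],s['moment'],s['gripper_width'])
crop('w7',160,60,400,270,3,'w7c');crop('s7',250,170,330,240,8,'s7c')
E
```

```text
11.5 [0.59339704 0.00540326 0.08960874] [ 1.83932927 -5.58607112 -1.94670214] [-1.77623152 -0.48358038  0.03043468] 0.27078671620596273
```

View pics/w7c.png

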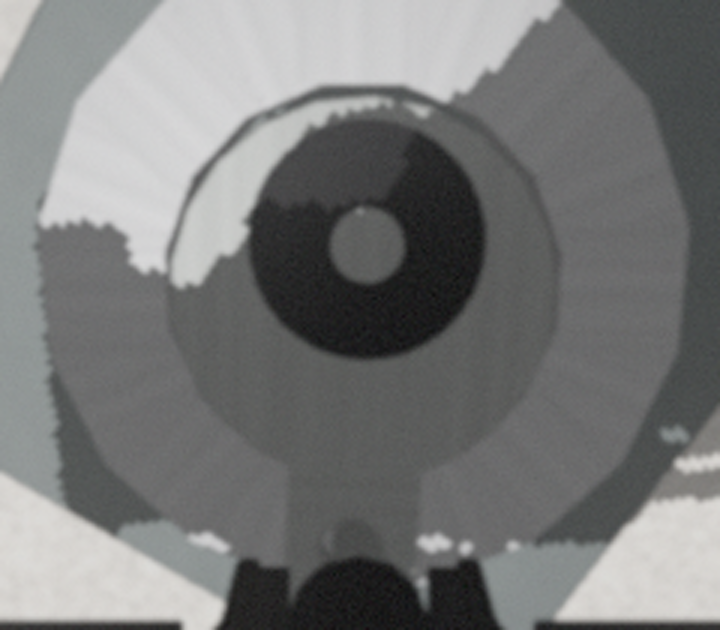

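View pics/s7c.png

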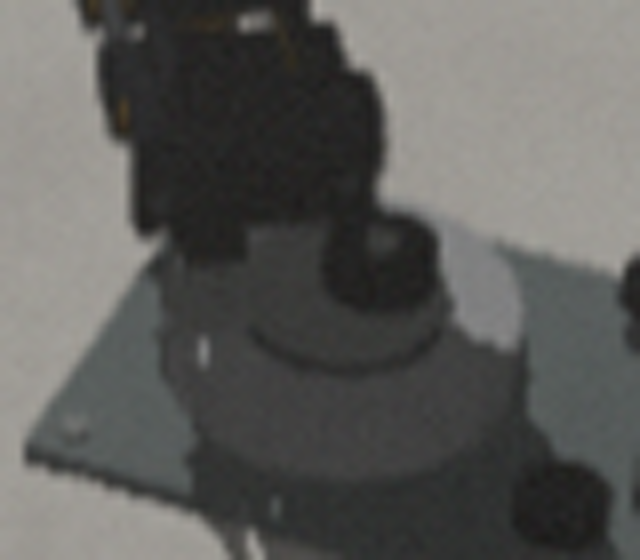

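Call:
{"name": "carry_out", "arguments": {
  "steps": [
    [[-0.05,0.08,0,0,0,0],[-0.05,0.08,-0.1,0,0,0],[-0.05,0.08,-0.2,0,0,0],[-0.05,0.08,-0.3,0,0,0],[-0.05,0.08,-0.3,0,0,0]]
  ]
}}

```text
time_s: 12.12
tcp_pos: [0.5936, 0.006, 0.0878]
ee_rot: [[-0.594, 0.003, -0.805], [0.805, -0.001, -0.594], [-0.002, -1.0, -0.002]]
wrist_force: [0.9, -5.7, 2.8]
gripper_width: 0.269
```

Call:
{"name": "carry_out", "arguments": {
  "steps": [
    [[0,0,0,0,0,0],[0,0,0,0,0,0],[0,0,0,0,0,0]]
  ]
}}

```text
time_s: 12.5
tcp_pos: [0.5936, 0.006, 0.0878]
ee_rot: [[-0.594, 0.003, -0.805], [0.805, -0.001, -0.594], [-0.002, -1.0, -0.002]]
wrist_force: [2.4, -5.4, 2.6]
gripper_width: 0.268
```

```bash
python3 - <<'E'
from h import *
s=sense();print(s['time_s'],s['tcp_pos'],s['ee_rot'],s['wrist_force'],s['moment'],s['gripper_width'])
E
```

```text
12.5 [0.59364649 0.00604721 0.08778877] [[-0.59390312  0.0027108  -0.80453199]
 [ 0.80453275 -0.00107869 -0.59390731]
 [-0.00247781 -0.99999574 -0.00154029]] [ 2.37403571 -5.42949892  2.63083649] [-1.92265206 -0.35438701 -0.01761514] 0.2678049708293074
```

Call:
{"name": "carry_out", "arguments": {
  "steps": [
    [[-0.04,0.06,-0.05,0,0,0],[-0.09,0.12,-0.1,0,0,0],[-0.09,0.12,-0.1,0,0,0]]
  ]
}}

```text
time_s: 12.88
tcp_pos: [0.5928, 0.0072, 0.087]
ee_rot: [[-0.594, 0.003, -0.804], [0.804, -0.001, -0.594], [-0.003, -1.0, -0.002]]
wrist_force: [1.0, -6.0, 3.0]
gripper_width: 0.271
```

Call:
{"name": "carry_out", "arguments": {
  "steps": [
    [[-0.04,0.05,0,0,0,0],[-0.08,0.1,0,0,0,0],[-0.08,0.1,0,0,0,0]]
  ]
}}

```text
time_s: 13.25
tcp_pos: [0.592, 0.0081, 0.087]
ee_rot: [[-0.594, 0.003, -0.804], [0.804, -0.001, -0.594], [-0.003, -1.0, -0.002]]
wrist_force: [0.6, -7.2, 3.9]
gripper_width: 0.269
```

```bash
python3 - <<'E'
from h import *
c=cap('wrist','w8');cap('side','s8');cap('top','t8');s=sense();print(s['time_s'],s['tcp_pos'],s['wrist_force'],s['moment'],s['gripper_width'])
crop('w8',220,190,340,270,6,'w8c');crop('s8',250,170,330,240,8,'s8c');crop('t8',262,172,342,232,10,'t8c')
E
```

```text
13.4 [0.59199048 0.00816749 0.08698211] [ 0.61887608 -6.12314463  3.04678446] [-2.10205633 -0.31537915  0.04418296] 0.2660464291768548
```

View pics/w8c.png

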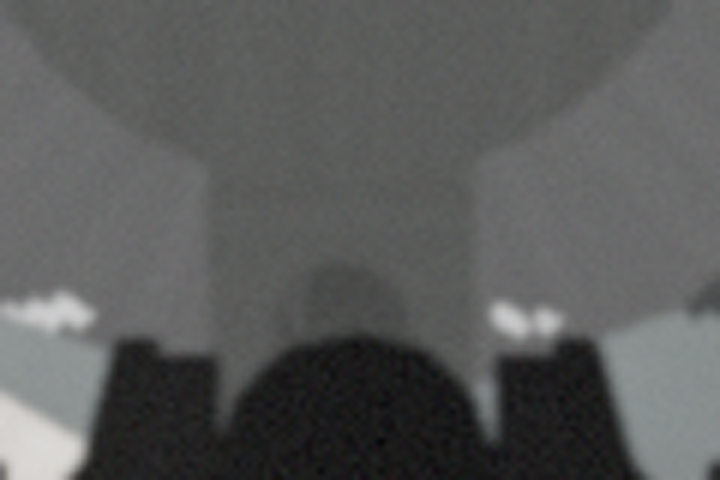

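View pics/s8c.png

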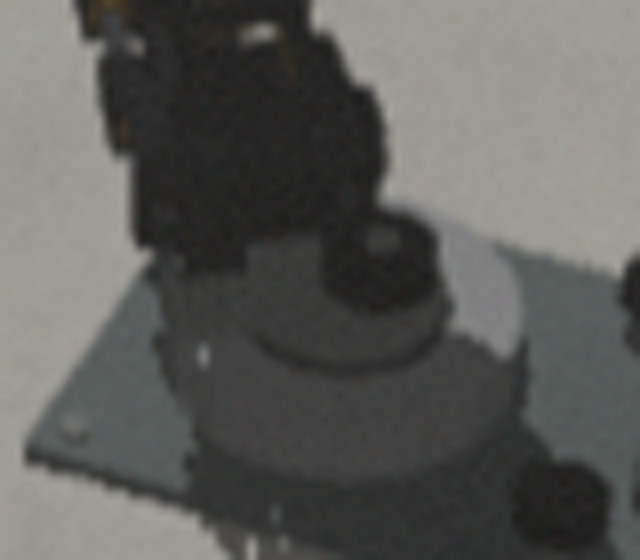

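View pics/t8c.png

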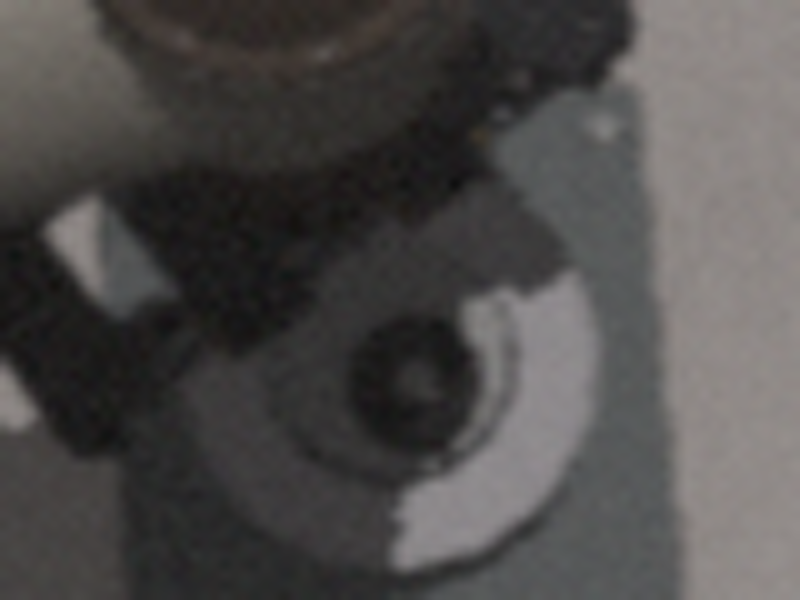

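Call:
{"name": "carry_out", "arguments": {
  "steps": [
    [[0,0,-0.1,0,0,0],[0,0,-0.1,0,0,0],[0,0,-0.1,0,0,0]]
  ]
}}

```text
time_s: 13.78
tcp_pos: [0.5921, 0.0081, 0.086]
ee_rot: [[-0.594, 0.003, -0.804], [0.804, -0.001, -0.594], [-0.003, -1.0, -0.002]]
wrist_force: [0.5, -6.7, 2.7]
gripper_width: 0.267
```

Call:
{"name": "carry_out", "arguments": {
  "steps": [
    [[0.06,-0.08,0,0,0,0],[0.06,-0.08,0,0,0,0],[0.06,-0.08,0,0,0,0]]
  ]
}}

```text
time_s: 14.15
tcp_pos: [0.5927, 0.0074, 0.086]
ee_rot: [[-0.594, 0.003, -0.805], [0.805, -0.001, -0.594], [-0.003, -1.0, -0.002]]
wrist_force: [1.0, -5.5, 2.8]
gripper_width: 0.266
```

Call:
{"name": "carry_out", "arguments": {
  "steps": [
    [[0.06,-0.08,0,0,0,0],[0.06,-0.08,0,0,0,0],[0.06,-0.08,0,0,0,0]]
  ]
}}

```text
time_s: 14.52
tcp_pos: [0.5932, 0.0067, 0.0859]
ee_rot: [[-0.594, 0.003, -0.805], [0.805, -0.001, -0.594], [-0.003, -1.0, -0.002]]
wrist_force: [1.3, -5.2, 3.2]
gripper_width: 0.268
```

Call:
{"name": "carry_out", "arguments": {
  "steps": [
    [[0,0,-0.1,0,0,0],[0,0,-0.2,0,0,0],[0,0,-0.3,0,0,0],[0,0,-0.3,0,0,0]]
  ]
}}

```text
time_s: 15.02
tcp_pos: [0.5932, 0.0066, 0.0828]
ee_rot: [[-0.594, 0.003, -0.805], [0.805, -0.001, -0.594], [-0.002, -1.0, -0.002]]
wrist_force: [0.8, -5.6, 2.2]
gripper_width: 0.269
```

```bash
python3 - <<'E'
from h import *
c=cap('wrist','w9');s=sense();print(s['time_s'],s['tcp_pos'],s['wrist_force'],s['moment'],s['gripper_width'])
crop('w9',220,190,340,270,6,'w9c')
for z in (.07-.052,): print([proj(load('w8'),load_)for load_ in []])
E
```

```text
15.075 [0.59312664 0.00662403 0.08283094] [ 0.8773454  -5.93060634  2.78577844] [-2.01060933 -0.25442768  0.00794294] 0.26657834473869796
[]
```

View pics/w9c.png

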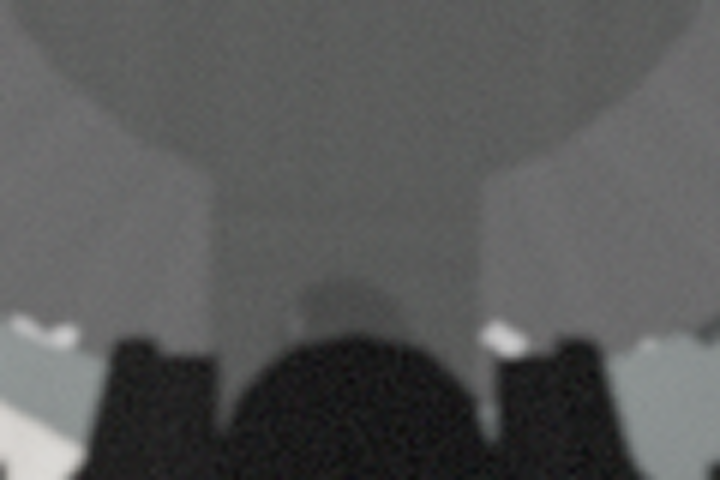

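Call:
{"name": "carry_out", "arguments": {
  "steps": [
    [[0,0,-0.15,0,0,0],[0,0,-0.3,0,0,0],[0,0,-0.45,0,0,0],[0,0,-0.6,0,0,0],[0,0,-0.75,0,0,0],[0,0,-0.75,0,0,0]]
  ]
}}

```text
time_s: 15.82
tcp_pos: [0.593, 0.0066, 0.0752]
ee_rot: [[-0.594, 0.002, -0.805], [0.805, -0.001, -0.594], [-0.002, -1.0, -0.001]]
wrist_force: [0.7, -6.2, 2.2]
gripper_width: 0.267
```

Call:
{"name": "carry_out", "arguments": {
  "steps": [
    [[0,0,-0.15,0,0,0],[0,0,-0.3,0,0,0],[0,0,-0.45,0,0,0],[0,0,-0.6,0,0,0],[0,0,-0.7,0,0,0],[0,0,-0.7,0,0,0]]
  ]
}}

```text
time_s: 16.58
tcp_pos: [0.593, 0.0065, 0.0682]
ee_rot: [[-0.594, 0.002, -0.805], [0.805, -0.001, -0.594], [-0.002, -1.0, -0.001]]
wrist_force: [0.6, -6.4, 3.0]
gripper_width: 0.267
```

Call:
{"name": "carry_out", "arguments": {
  "steps": [
    [[0,0,-0.1,0,0,0],[0,0,-0.2,0,0,0],[0,0,-0.25,0,0,0],[0,0,-0.25,0,0,0]]
  ]
}}

```text
time_s: 17.08
tcp_pos: [0.5929, 0.0065, 0.0658]
ee_rot: [[-0.594, 0.002, -0.805], [0.805, -0.001, -0.594], [-0.002, -1.0, -0.001]]
wrist_force: [0.4, -6.3, 2.8]
gripper_width: 0.266
```

Call:
{"name": "carry_out", "arguments": {
  "steps": [
    [[0,0,-0.05,0,0,0],[0,0,-0.1,0,0,0],[0,0,-0.1,0,0,0],[0,0,-0.1,0,0,0]]
  ]
}}

```text
time_s: 17.58
tcp_pos: [0.593, 0.0065, 0.0654]
ee_rot: [[-0.594, 0.003, -0.805], [0.805, -0.001, -0.594], [-0.002, -1.0, -0.001]]
wrist_force: [0.3, -6.1, 5.8]
gripper_width: 0.266
```

Call:
{"name": "carry_out", "arguments": {
  "steps": [
    [[0,0,-0.1,0,0,0],[0,0,-0.15,0,0,0],[0,0,-0.15,0,0,0],[0,0,-0.15,0,0,0]]
  ]
}}

```text
time_s: 18.08
tcp_pos: [0.5934, 0.0062, 0.0652]
ee_rot: [[-0.594, 0.003, -0.804], [0.804, -0.002, -0.594], [-0.003, -1.0, -0.002]]
wrist_force: [-1.6, -6.8, 11.3]
gripper_width: 0.268
```

```bash
python3 - <<'E'
from h import *
cap('side','s10');cap('wrist','w10');crop('s10',250,170,330,240,8,'s10c');crop('w10',200,150,360,270,5,'w10c')
E
```

```text
(no output)
```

View pics/s10c.png

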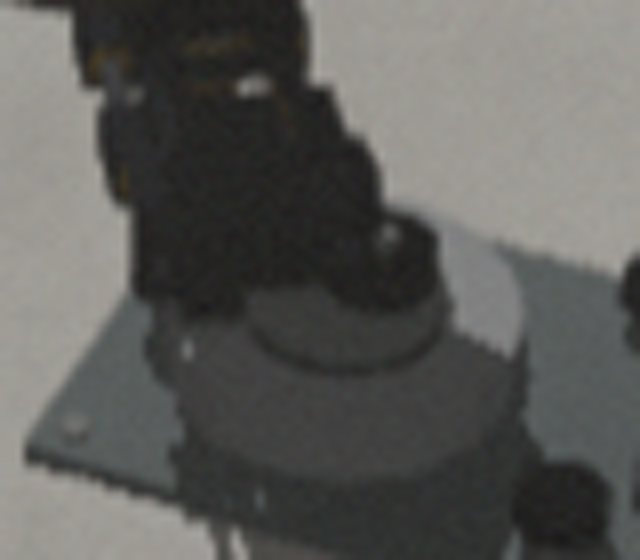

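View pics/w10c.png

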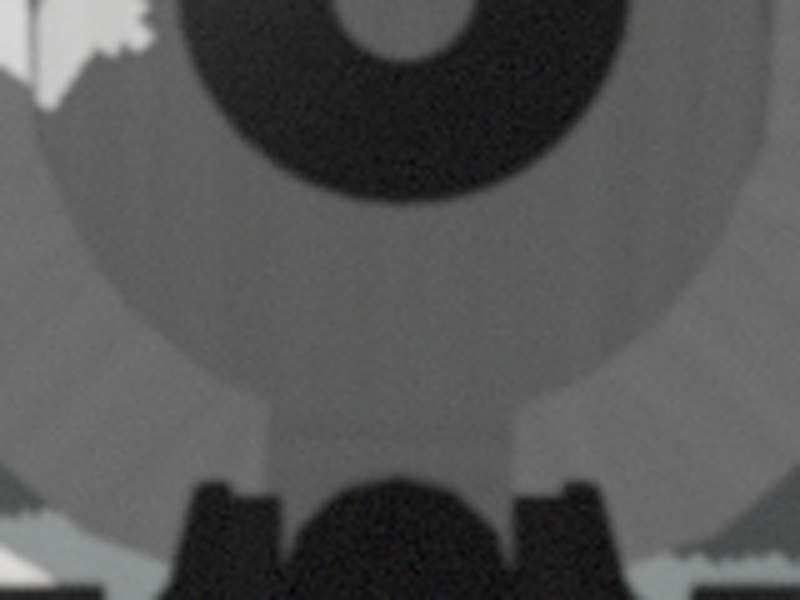

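Call:
{"name": "carry_out", "arguments": {
  "steps": [
    [[0,0,0.15,0,0,0],[0,0,0.15,0,0,0]]
  ]
}}

```text
time_s: 18.42
tcp_pos: [0.593, 0.0064, 0.0654]
ee_rot: [[-0.594, 0.003, -0.805], [0.805, -0.001, -0.594], [-0.002, -1.0, -0.001]]
wrist_force: [-0.1, -6.1, 6.3]
gripper_width: 0.266
```

Call:
{"name": "carry_out", "arguments": {
  "steps": [
    [[0,0,0,0,0,0],[0,0,0,0,0,0],[0,0,0,0,0,0],[0,0,0,0,0,0],[0,0,0,0,0,0],[0,0,0,0,0,0]]
  ],
  "fingers": 90
}}

```text
time_s: 19.18
tcp_pos: [0.5919, 0.0076, 0.0635]
ee_rot: [[-0.594, -0.0, -0.805], [0.805, 0.0, -0.594], [0.0, -1.0, 0.0]]
wrist_force: [-0.6, -0.0, -0.2]
gripper_width: 0.647
```

Call:
{"name": "carry_out", "arguments": {
  "steps": [
    [[0,0,1,0,0,0],[0,0,3,0,0,0],[0,0,6,0,0,0],[0,0,10,0,0,0],[2,0,13,0,0,0],[5,-2,14,0,0,0],[7,-4,14,0,0,0],[7,-4,14,0,0,0],[7,-4,14,0,0,0]]
  ]
}}

```text
time_s: 20.3
tcp_pos: [0.6614, -0.0324, 0.2036]
ee_rot: [[-0.594, -0.001, -0.805], [0.805, 0.0, -0.594], [0.0, -1.0, 0.0]]
wrist_force: [-0.7, 0.0, 0.0]
gripper_width: 0.649
```

```bash
python3 - <<'E'
from h import *
c=cap('wrist','w11');cap('side','s11');s=sense();print(s['time_s'],s['tcp_pos'],s['wrist_force'],s['gripper_width'])
crop('s11',250,170,330,240,8,'s11c')
for z in (.050,.084,.066):print(z,proj(load('s11'),[.593,.0065,z]),proj(c,[.593,.0065,z]))
E
```

```text
20.4 [ 0.66132374 -0.03202465  0.20385397] [-0.31565549 -0.02217659  0.07252651] 0.6480489055542012
0.05 [274.77144901 205.0623216 ] [361.52395476 158.73539469]
0.084 [274.93308166 195.42995077] [371.38100639 165.89604811]
0.066 [274.84664462 200.58109824] [365.88664703 161.90467172]
```

View pics/w11.png

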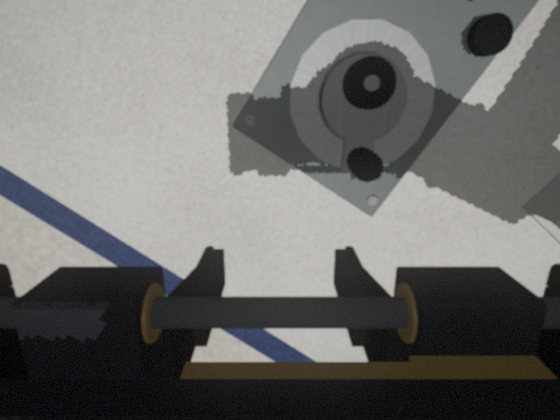

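View pics/s11c.png

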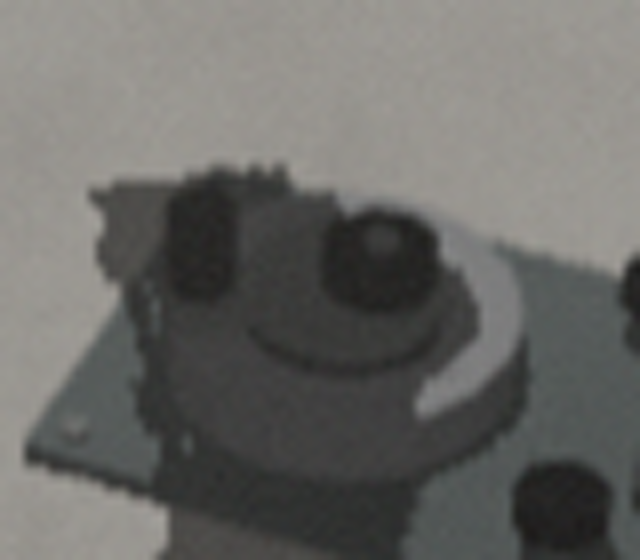

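```bash
python3 - <<'E'
from h import *
print(ticket.finish_job())
E
```

```text
the job is handed in; nothing more can be done
None
```

The locking pin is fully home through the ear and into the ring's locking hole, and I handed the job in at about 20.4 s of the 67 s allowed. I took it from its stand and put it through the ear. Then I turned the wheel about 1.08 rad anticlockwise and pushed the pin in.

**Seating:** The pin stopped at TCP height 0.0654 m, which is where the collar should meet the ear. The push there peaked at about 11 N, under the 30 N limit.

**After letting go:** The wrist and side pictures show the pin upright with its collar on the ear. The wheel is held at the locked angle, the head is where calculated, and the gripper is clear with about zero force. I did not look again at the rack, bottle or screwdriver at the end, but the arm never went near them.

**Disagreements:**
- **Ear hole height:** Measured from the wrist and top views, it came out about 15 mm too high, because those two views are nearly parallel. I used the top and side views instead, which gave 44 mm against the stated 46 mm.
- **Upward force:** As the pin went down, I measured a steady 3 N or so. At first this looked like the foot standing on the ring. It was friction from the spring's side load, and the pin kept going down at constant force.

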